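# Lay out a pipe run on the setting-out board

### The job

Lay out the grey fittings on the plywood board, each standing upright and centred on a pencilled cross: the tee on the cross next to the valve with its side branch square to the long pencil line (pointing to either side of the line), the flange adaptor on the cross midway between valve and copper pipe stub, and the straight coupling on the cross next to the copper pipe stub. Then stand the reducer, wide end down, centred on top of the flange adaptor. Leave the elbow, the tape roll and the small carton where they are, and let go of everything.

Things in the scene. Friction and masses are not known exactly. Their poses are not given: they have to be found in the camera images.
- board: Fixed plywood setting-out board lying on the bench, 150 (its x) x 500 (its y) x 12 mm thick. Origin: centre of its underside, so its top is 12 mm above the origin. A pencil line runs along its y axis through the middle, with three crosses on it: at y = -100, 0 and +100 mm (x = 0), each with a 110 mm long cross stroke along the board's x. The valve and the pipe stub stand at the two ends of the line, at y = +200 and -200 mm, either way round.
- valve: Brass gate valve with a round red handwheel (70 mm across), fixed on the board at one end of the pencil line; 76 mm long along the line, 70 mm foot plate, 109 mm high over the board. Origin: on the pencil line, centre of its foot, on the board's top. The nearest cross is 100 mm away towards the board's middle.
- stub: Upright copper pipe stub, 54 mm diameter, on a square 70 mm steel foot plate, 90 mm high over the board, fixed at the other end of the pencil line. Origin: on the pencil line, centre of its foot, on the board's top. The nearest cross is 100 mm away towards the board's middle.
- tee_mid (a point): Loose grey plastic tee standing upright on one end: vertical round run 50 mm diameter (53 mm over the lowest 20 mm), 110 mm high; one level side branch 36 mm diameter points along its +y, from the run's axis to 50 mm out, its centre line 50 mm and its top 68 mm above the foot. Point: on the run's axis, half-way up (55 mm above the foot); z up. It can be gripped across the run above the branch. 0.1 to 0.2 kg.
- flange_mid (a point): Loose grey plastic flange adaptor standing collar down: round collar 92 mm diameter and 14 mm thick, above it a plain round neck 56 mm diameter, whole height 70 mm, flat top. Point: on its axis, half-way up (35 mm above the foot); z up. Grip it by the neck. 0.14 to 0.28 kg.
- reducer_mid (a point): Loose grey plastic reducer standing wide end down: 56 mm diameter up to 25 mm height, tapering to 36 mm diameter at 45 mm, then straight 36 mm to the top at 80 mm. Point: on its axis, half-way up (40 mm above the foot); z up. Grip it by the narrow end. 0.07 to 0.14 kg.
- coupling_mid (a point): Loose grey plastic straight coupling, an upright round sleeve of 56 mm diameter and 90 mm high, with a thin bead (60 mm) at mid height, no branch and no collar. Point: on its axis, half-way up (45 mm above the foot); z up. 0.09 to 0.18 kg.
- elbow: Bystander to leave alone: loose grey plastic right-angle elbow lying flat, about 78 x 78 mm, 48 mm high. Origin: near its middle, on the bench.
- tape: Bystander to leave alone: loose roll of yellow tape lying flat, 80 mm diameter, 56 mm hole, 30 mm high. Origin: centre of its underside.
- carton: Bystander to leave alone: small loose cardboard box 70 (x) x 55 (y) x 45 mm high. Origin: centre of its underside.

How it is judged:
At the end, for the whole second after the job is handed in: All stand upright, at rest: tee and coupling within 15 mm of the line and of 100 mm from valve (tee) or stub (coupling), branch within 0.3 rad of square; flange adaptor within 15 mm of the middle cross along and across; reducer on it, axes within 10 mm. Heights within 6 mm (x of tee_mid in the frame of board between -0.015 and 0.015 m and horizontal distance between tee_mid and valve between 0.085 and 0.115 m and x of coupling_mid in the frame of board between -0.015 and 0.015 m and horizontal distance between coupling_mid and stub between 0.085 and 0.115 m and x of flange_mid in the frame of board between -0.015 and 0.015 m and y of flange_mid in the frame of board between -0.015 and 0.015 m and horizontal distance between reducer_mid and flange_mid below 0.01 m and z of tee_mid in the frame of board between 0.061 and 0.073 m and angle between each of tee_mid, flange_mid, coupling_mid, reducer_mid's own z axis and vertical below 0.1 rad and z of flange_mid in the frame of board between 0.041 and 0.053 m and z of coupling_mid in the frame of board between 0.051 and 0.063 m and z of reducer_mid in the frame of board between 0.116 and 0.128 m and angle between the y axis of tee_mid and the x axis of board, either way round below 0.3 rad and linear speed of each of tee, flange, reducer, coupling below 0.02 m/s); the robot touches nothing.
It fails at once if the elbow is moved by more than 30 mm (distance of elbow from where it was at the start of the episode above 0.03 m).
It fails at once if the tape is moved by more than 30 mm (distance of tape from where it was at the start of the episode above 0.03 m).
It fails at once if the carton is moved by more than 30 mm (distance of carton from where it was at the start of the episode above 0.03 m).
It also fails if it takes over 112 s, if anything falls off the work surface, if the arm or the gripper's body presses on something with over 40 N, if the wrist force passes 120 N, or if a joint passes its speed limit or range.

### The arm

A 7-joint arm with a two-finger parallel gripper is mounted at the origin on the work surface. World frame = base frame: x ahead of the robot, y to its left, z up, the work surface at z = 0. Lengths are in m, angles in rad, forces in N, time in s.
With the tool pointing down it reaches from about 0.425 to 0.925 m from the base axis. Payload 6.8 kg.
Tool frame: the origin (TCP) lies at the centre of the arm's flange, where the gripper is bolted on; the fingertips stand 173 mm ahead of it and the grasp point (between the pads) lies 155 mm ahead of it (finger_overhang is the distance from the TCP to the fingertips, in m); y points along the fingers, z is the direction in which the jaws open and shut, and the axes are right-handed (so a half turn about y gives the same grasp; the last joint's range is limited). The gripper opens to 85 mm and grips with 20 to 120 N. Pads are 22 mm wide; open, the fingers measure 114 mm over their backs; the gripper's body (76 mm by 85 mm) begins 54 mm behind the grasp point. The pads swing forward as they close: fully open they stand 13 mm farther back than shut.
Start: joints at [-1.294, 0.477, 0.022, 1.555, -0.011, 1.109, -0.083], TCP at [0.253, 0.626, 0.405] pointing down, gripper open.
Joint ranges: [-2.96, 2.96], [-0.34, 2.1], [-1.41, 1.46], [0.24, 2.44], [-1.37, 4.51], [0.17, 1.92], [-2.96, 2.96]. Speed limits (rad/s): [2.39, 2.39, 3.14, 3.14, 3.14, 3.14, 3.14].

### API

Orientations are given as a rotation vector (axis times angle).
In Python, from bench import get_obs, grab_frame, hand_in, finger_overhang gives the robot as it stands. The module is installed in compiled form; this text tells all that it offers.
- The arm moves only by the shell command python3 -m jog 'ROWS' [FORCE]. ROWS is JSON, a list of rows, each a list of 3 entries, a list of its own where there are three numbers: the shift along the tool's x, y, z in cm, then the turn about the tool's y in rad, then the gripper command: -1 is fully open, 1 is shut, values between are in proportion. In form: [[[x, y, z], twist, gripper], ...]. A call has 1 to 10 rows; each row is the pose to reach, as a shift and turn from the pose commanded when the call began, along the tool's axes at that moment; what a row does not reach only later rows make up. A row lasts 1/8 s, in which the tool goes at most 62.5 mm and 10.7 degrees, less where a joint would pass 70% of its speed; a pose out of reach is approached as far as the arm can. A call with a gripper value outside its range is refused whole. The fingers move at their own pace and stop on an object; FORCE is the grip in N (left out, the last holds). Time passes only in rows, so rows that repeat a pose let the fingers close. It gives the time, the measured TCP pose, the force and the opening at its end, in the units of the state.
- get_obs(): the state, without advancing time (a new reading comes with each control period).
- grab_frame(name): name is "side" or "top" or "wrist"; returns a dict with "image" (400x640x3 uint8, blue, green, red), "fx", "fy", "cx", "cy" (pixels), "origin" and "rotation" of the camera in the world. Camera axes: x right, y up, looking along -z (the intrinsics and any distortion apply to the point x, -y, -z); pixel columns grow to the right and rows downward; lengths in m; the calibration is good to about 2 mm. A picture is of the moment at which its call begins. There is no depth.
- hand_in(): hands the job in, once; it reports no verdict.
The state is a dict: "clock": time; "joints": joint angles; "qvel": joint speeds; "tau": joint torques, N m; "tcp_pos": TCP position; "orientation": TCP orientation; "contact_force": force on the tool from outside, world axes, zero at the start; "moment": the same for the moment, N m; "grip_width": finger opening in m.
Only numpy, scipy, OpenCV 4.12 (cv2) and the standard library are available. Lean on these libraries where they do the work, as an engineer would, in place of code of your own. Each camera call takes 0.05 s, during which the arm holds its last target.

## Working session

There is one attempt and no reset: what is moved stays moved. The work goes in short steps, Python scripts to look and compute and a shell command to move; the robot and the scene stay as the last step left them, time stands still between calls to the robot, and variables do not carry over. Pictures are saved under pics/ and viewed, and the job is handed in when it is done.

```bash
mkdir -p pics; ls; python3 - <<'E'
from bench import get_obs, grab_frame, finger_overhang
import cv2
o=get_obs(); print({k:(v if not hasattr(v,'round') else v) for k,v in o.items()}); 
print(finger_overhang if not callable(finger_overhang) else finger_overhang())
for n in ["side","top","wrist"]:
    f=grab_frame(n); cv2.imwrite(f"pics/{n}0.png",f["image"])
    print(n,{k:v for k,v in f.items() if k!="image"})
E
```

```text
pics
{'clock': 0.0, 'joints': array([-1.29411101,  0.47779658,  0.02236157,  1.55644381, -0.01151201,
        1.10928196, -0.08309371]), 'qvel': array([-0.00092857, -0.00029405, -0.0012591 ,  0.00137527,  0.00145302,
       -0.00131664, -0.00027145]), 'tau': array([ 1.87132387e-04, -5.96462417e+01,  1.60759930e+00, -2.81197375e+01,
        1.24140125e-02,  9.21385858e-03,  1.19085780e-05]), 'tcp_pos': array([0.25326746, 0.62539181, 0.40373144]), 'orientation': array([-1.55142861,  0.30211209, -0.30177574]), 'contact_force': array([-0.44030253,  0.12417443,  0.26092513]), 'moment': array([-0.01118952, -0.02862814,  0.01368837]), 'grip_width': 0.0850092973549826}
0.1734
side {'fx': 428.26418963970275, 'fy': 428.26418963970275, 'cx': 323.26035227551347, 'cy': 200.8951512547368, 'origin': array([ 0.34676387, -0.60569482,  0.76117852]), 'rotation': array([ 0.7344767 , -0.11128929, -0.33195993])}
top {'fx': 463.77884726634795, 'fy': 463.77884726634795, 'cx': 320.5604793263927, 'cy': 208.97109345900046, 'origin': array([0.39630938, 0.00505249, 1.20562828]), 'rotation': array([ 0.11871202, -0.10622432, -1.55568006])}
wrist {'fx': 332.1751272362968, 'fy': 332.1751272362968, 'cx': 319.6754770550036, 'cy': 194.99890962645281, 'origin': array([0.19242227, 0.64879281, 0.37430573]), 'rotation': array([-0.23298984, -0.15461465,  1.17771166])}
```

View pics/top0.png

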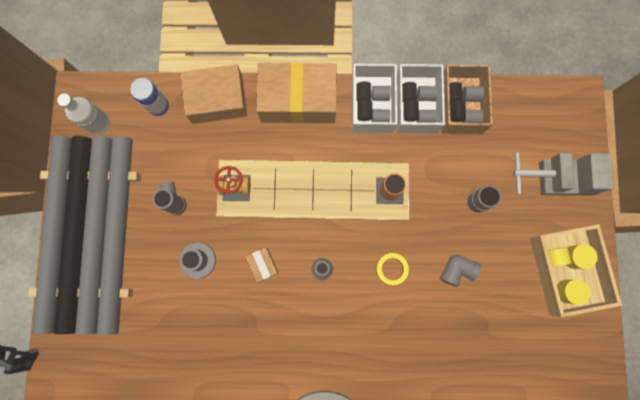

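View pics/side0.png

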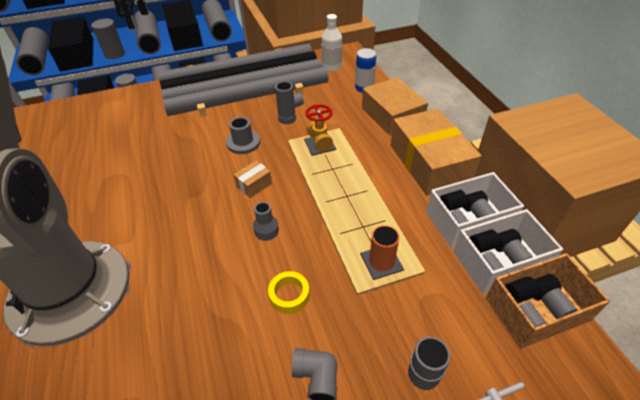

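View pics/wrist0.png

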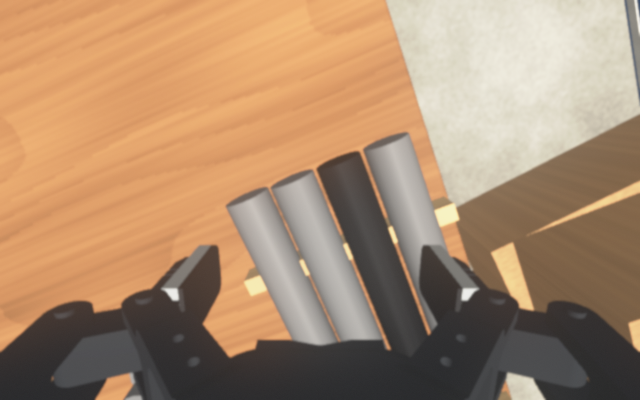

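The top view shows the board in the middle with the valve at left (236,187) and the stub at right (390,190). The tee is at about (167,198), flange (197,260), reducer (322,268), coupling (485,198), carton (262,264), tape (393,268) and elbow (462,268). The side view shows the same layout. Next I'll zoom in for pixel picks.

```bash
cat > h.py <<'E'
import numpy as np, cv2
from scipy.spatial.transform import Rotation as R
def proj(f,P):
    p=R.from_rotvec(f["rotation"]).inv().apply(np.atleast_2d(P)-f["origin"])
    return np.c_[f["cx"]+f["fx"]*p[:,0]/-p[:,2], f["cy"]+f["fy"]*-p[:,1]/-p[:,2]]
def ray(f,uv):
    d=np.array([(uv[0]-f["cx"])/f["fx"],-(uv[1]-f["cy"])/f["fy"],-1.])
    return f["origin"],R.from_rotvec(f["rotation"]).apply(d/np.linalg.norm(d))
def atz(f,uv,z):
    o,d=ray(f,uv); return o+d*(z-o[2])/d[2]
def tri(obs):
    A=np.zeros((3,3));b=np.zeros(3)
    for f,uv in obs:
        o,d=ray(f,uv);M=np.eye(3)-np.outer(d,d);A+=M;b+=M@o
    p=np.linalg.solve(A,b)
    return p,[np.linalg.norm((np.eye(3)-np.outer(ray(f,uv)[1],ray(f,uv)[1]))@(p-f["origin"])) for f,uv in obs]
def crop(im,x0,y0,w,h,s):
    c=cv2.resize(im[y0:y0+h,x0:x0+w],None,fx=s,fy=s,interpolation=cv2.INTER_CUBIC)
    for i in range(0,w,10):
        cv2.line(c,(i*s,0),(i*s,8 if i%50 else 16),(0,0,255),1)
        if i%20==0: cv2.putText(c,str(x0+i),(i*s,22),0,.35,(255,255,255),1)
    for j in range(0,h,10):
        cv2.line(c,(0,j*s),(8,j*s),(0,0,255),1)
        if j%20==0: cv2.putText(c,str(y0+j),(10,j*s+4),0,.35,(255,255,255),1)
    return c
E
python3 - <<'E'
from h import *
from bench import grab_frame,get_obs
import pickle
F={n:grab_frame(n) for n in["side","top"]}
pickle.dump(F,open("F0.pkl","wb"))
t=F["top"]["image"];s=F["side"]["image"]
cv2.imwrite("pics/t1.png",crop(t,140,150,200,140,4))
cv2.imwrite("pics/t2.png",crop(t,310,150,200,140,4))
cv2.imwrite("pics/s1.png",crop(s,210,70,130,150,4)[:600])
cv2.imwrite("pics/s2.png",crop(s,270,220,190,180,4)[:,:800][:600])
cv2.imwrite("pics/s2b.png",crop(s,280,280,180,120,4))
print(R.from_rotvec(get_obs()["orientation"]).as_matrix().round(3))
E
```

```text
[[ 0.927 -0.     0.375]
 [-0.375 -0.001  0.927]
 [ 0.    -1.    -0.001]]
```

View pics/t1.png

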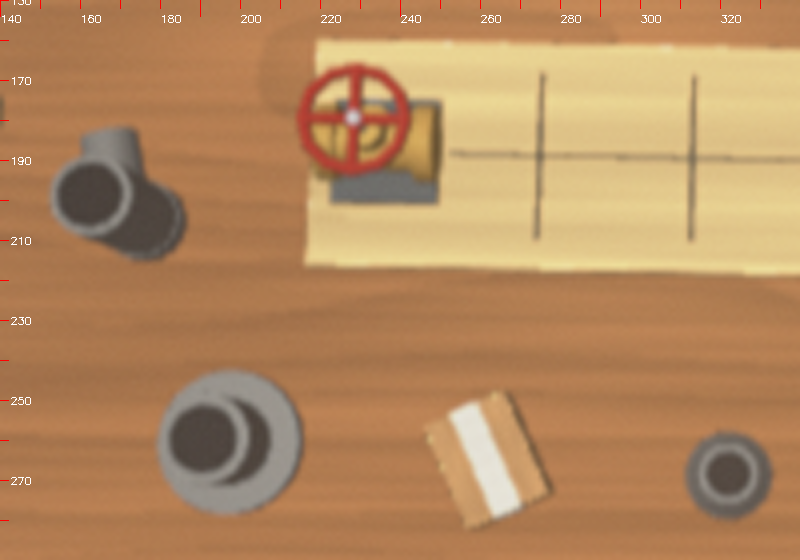

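View pics/t2.png

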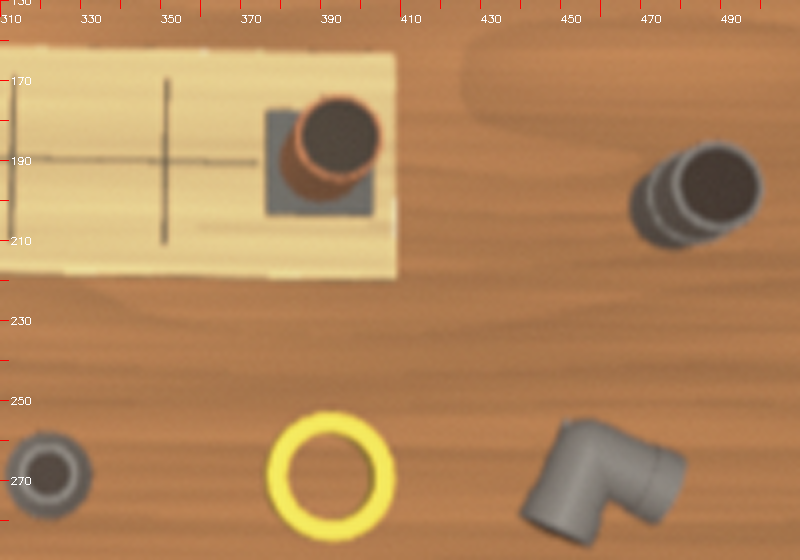

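View pics/s1.png

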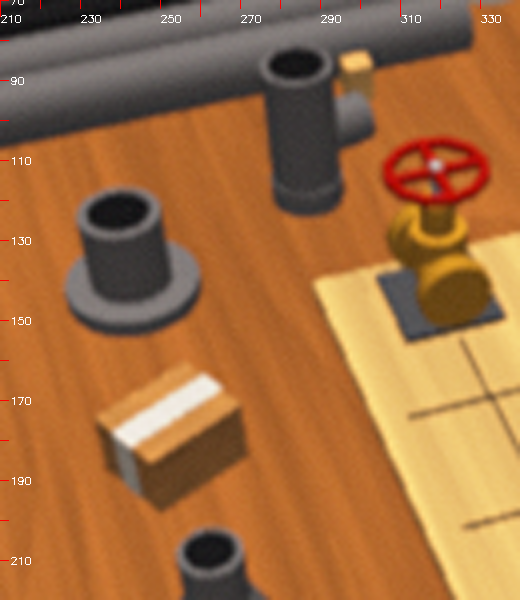

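View pics/s2b.png

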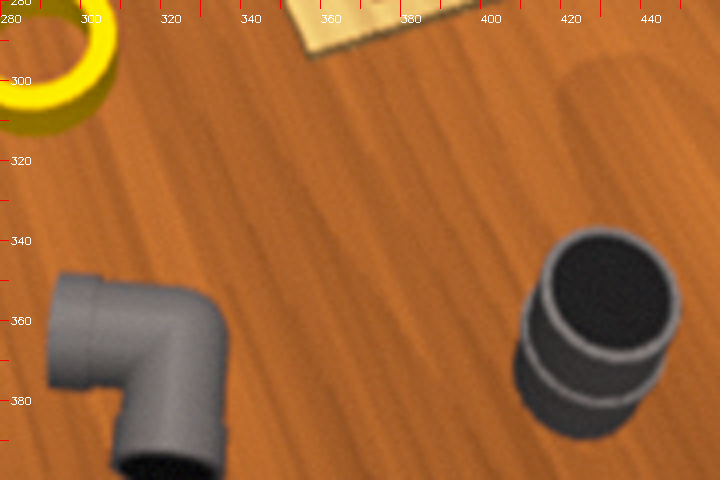

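The crops give these top-view rim centres: tee (163,199.2), flange (191.3,259.5), reducer (322,268.5), coupling (489.3,196.5). The top-view crosses are (275.2,188.8), (313,189.5) and (351.2,190.5). In the side view: tee (284,86.2), flange (239.8,123), reducer (262.8,208), coupling (432.8,353.8). Now triangulate.

```bash
python3 - <<'E'
from h import *
import pickle
F=pickle.load(open("F0.pkl","rb"));t=F["top"];s=F["side"]
cv2.imwrite("pics/s3.png",crop(s["image"],290,150,140,140,4))
for n,a,b in[("tee",(163,199.2),(284,86.2)),("flange",(191.3,259.5),(239.8,123)),("red",(322,268.5),(262.8,208)),("coup",(489.3,196.5),(432.8,353.8)),("c1",(275.2,188.8),(332.5,169.2))]:
    p,e=tri([(t,a),(s,b)]);print(n,p.round(4),np.round(e,4))
for n,a in[("c1",(275.2,188.8)),("c2",(313,189.5)),("c3",(351.2,190.5))]:
    print(n,atz(t,a,.012).round(4))
    print(proj(s,atz(t,a,.012)).round(1))
# board corners top
for a in [(219,160),(216,216.2),(408.7,163.3),(409,219.7)]: print(atz(t,a,.012).round(4))
tb=atz(t,(163,199.2),.11); e=atz(t,((116/4)+140-2,150+129/4),.06);print("tee", tb,e)
E
```

```text
tee [0.5756 0.3929 0.1104] [0.0018 0.0018]
flange [0.4333 0.3287 0.0707] [0.0013 0.0013]
red [0.4158 0.0096 0.079 ] [0.0017 0.0017]
coup [ 0.5944 -0.3964  0.0881] [0.0012 0.0012]
c1 [0.6214 0.1348 0.0133] [0.001 0.001]
c1 [0.6207 0.1351 0.012 ]
[[331.8 169.7]]
c2 [0.6199 0.0361 0.012 ]
[[345.9 196.5]]
c3 [ 0.6184 -0.0638  0.012 ]
[[361.8 227.4]]
[0.6964 0.286  0.012 ]
[0.5465 0.2872 0.012 ]
[ 0.6929 -0.215   0.012 ]
[ 0.5433 -0.2136  0.012 ]
tee [0.57379583 0.39325249 0.11      ] [0.62532347 0.40351394 0.06      ]
```

View pics/s3.png

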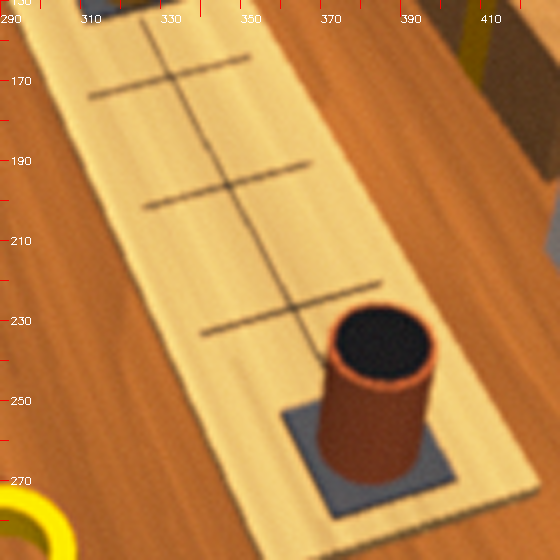

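Triangulated tops come out at 0.110, 0.071, 0.079 and 0.088, against stated 0.110, 0.070, 0.080 and 0.090, and the crosses at about 0.013 against 0.012. The board runs along world y. I'll square the tool up over the tee with the jaws along world x. Twist +1.187 makes tool x = -y, y = down and z = +x.

```bash
python3 -m jog '[[[38.5,0,-9.5],1.187,-1],[[38.5,0,-9.5],1.187,-1],[[38.5,0,-9.5],1.187,-1],[[38.5,0,-9.5],1.187,-1],[[38.5,0,-9.5],1.187,-1],[[38.5,0,-9.5],1.187,-1],[[38.5,0,-9.5],1.187,-1],[[38.5,0,-9.5],1.187,-1],[[38.5,0,-9.5],1.187,-1],[[38.5,0,-9.5],1.187,-1]]' 30
cat > look.py <<'E'
import sys
from h import *
from bench import grab_frame,get_obs
import pickle
def st():
    o=get_obs();print("t",round(o["clock"],2),"tcp",o["tcp_pos"].round(4),"grip",round(o["grip_width"],4),"F",o["contact_force"].round(1));print(R.from_rotvec(o["orientation"]).as_matrix().round(3).tolist())
for a in sys.argv[1:]:
    n,tag=a.split(":")
    f=grab_frame(n);pickle.dump(f,open(f"{tag}.pkl","wb"));cv2.imwrite(f"pics/{tag}.png",f["image"])
st()
E
python3 look.py wrist:w1
```

```text
clock: 1.5
tcp_pos: [0.5728, 0.3952, 0.4046]
orientation: [-1.211, 1.208, -1.205]
contact_force: [0.0, -0.6, 1.2]
grip_width: 0.0852
t 1.55 tcp [0.5731 0.3949 0.4047] grip 0.0851 F [ 0.3 -0.5  0.2]
[[0.003, -0.001, 1.0], [-1.0, 0.001, 0.003], [-0.001, -1.0, -0.001]]
```

View pics/w1.png

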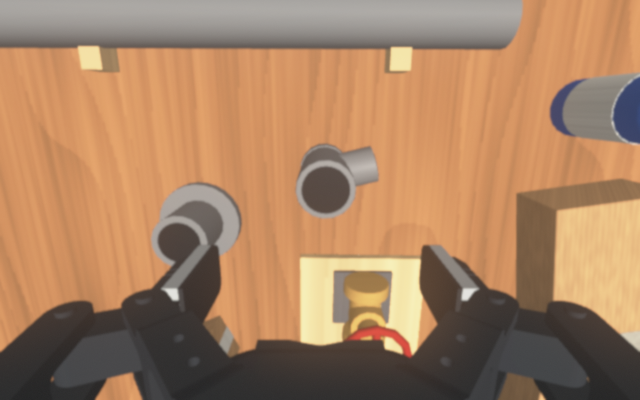

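The wrist view shows the tee rim centre at (326,188), with the branch pointing right (+x) to about (370,165), and the valve below it. Check this against the prediction and solve the branch direction.

```bash
python3 - <<'E'
from h import *
import pickle
f=pickle.load(open("w1.pkl","rb"));F=pickle.load(open("F0.pkl","rb"));t=F["top"];s=F["side"]
print(f["origin"],R.from_rotvec(f["rotation"]).as_matrix().round(2))
print(proj(f,[.5756,.3929,.11]))
print(tri([(t,(163,199.2)),(s,(284,86.2)),(f,(326,188))]), atz(f,(326,188),.11))
print("flange",proj(f,[.4333,.3287,.07]), atz(f,(180,240),.07))
c=np.array([.575,.393])
im=f["image"].copy()
for ang,col in((0,(0,0,255)),(.1,(0,255,0)),(-.1,(255,0,0)),(.2,(0,255,255))):
    th=np.linspace(0,2*np.pi,40);d=np.array([np.cos(ang),np.sin(ang)]);n=np.array([-d[1],d[0]])
    P=[np.r_[c+d*.05+n*.018*np.cos(a),.05+.018*np.sin(a)] for a in th]
    if ang in(0,.1,.2): cv2.polylines(im,[proj(f,P).round().astype(int).reshape(-1,1,2)],True,col,1)
P=[np.r_[c+.025*np.array([np.cos(a),np.sin(a)]),.11] for a in th]
cv2.polylines(im,[proj(f,P).round().astype(int).reshape(-1,1,2)],True,(255,0,255),1)
cv2.imwrite("pics/w1b.png",crop(im,270,110,140,120,5))
E
```

```text
[0.572592   0.45971342 0.37515149] [[ 1.   -0.    0.  ]
 [ 0.    0.97  0.26]
 [-0.   -0.26  0.97]]
[[323.40815836 189.86831995]]
(array([0.57648422, 0.39403783, 0.1090607 ]), [np.float64(0.0025207043621709485), np.float64(0.001310296581643852), np.float64(0.001274726756220855)]) [0.5777221  0.39448816 0.11      ]
flange [[178.87704369 242.58479409]] [0.43470564 0.33145186 0.07      ]
```

View pics/w1b.png

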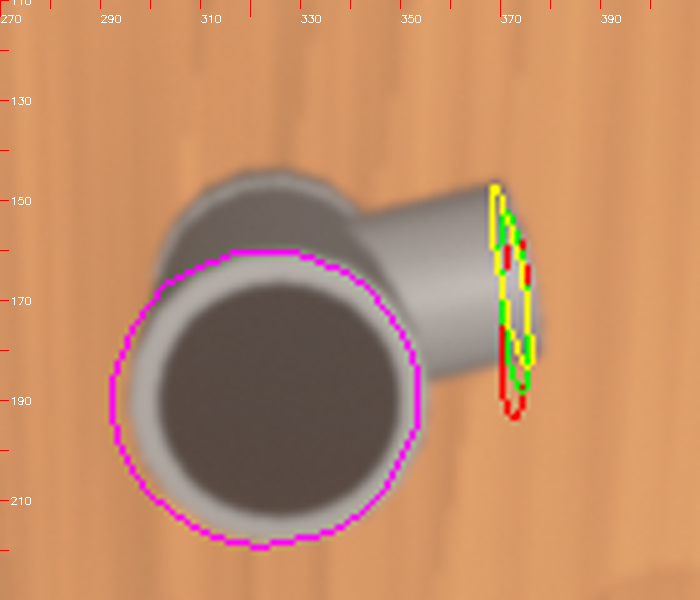

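Fitting the overlay puts the branch about 0.2 rad CCW from world x, with the tee axis at (0.5765,0.394). I'll grip with the jaws turned to match the branch, then untwist at placing.

```bash
python3 -m jog '[[[0.1,4,0.35],-0.2,-1],[[0.1,9,0.35],-0.2,-1],[[0.1,13,0.35],-0.2,-1],[[0.1,15.3,0.35],-0.2,-1],[[0.1,15.3,0.35],-0.2,-1],[[0.1,15.3,0.35],-0.2,-1],[[0.1,15.3,0.35],-0.2,-1]]' 40; python3 look.py wrist:w2 side:s4; python3 -m jog '[[[0,0,0],0,1],[[0,0,0],0,1],[[0,0,0],0,1],[[0,0,0],0,1],[[0,0,0],0,1],[[0,0,0],0,1]]' 40;python3 look.py wrist:w3
```

```text
clock: 2.42
tcp_pos: [0.5785, 0.3926, 0.2535]
orientation: [-1.294, 1.06, -1.061]
contact_force: [-0.4, 0.0, 0.3]
grip_width: 0.0854
t 2.52 tcp [0.5783 0.3923 0.253 ] grip 0.0856 F [-0.8  0.1 -0.4]
[[0.198, 0.002, 0.98], [-0.98, 0.001, 0.198], [-0.001, -1.0, 0.002]]
clock: 3.28
tcp_pos: [0.5781, 0.3922, 0.2521]
orientation: [-1.296, 1.061, -1.061]
contact_force: [-1.5, 0.1, 5.6]
grip_width: 0.0493
t 3.33 tcp [0.5781 0.3922 0.2521] grip 0.049 F [-0.6  0.2  5.2]
[[0.198, 0.0, 0.98], [-0.98, 0.0, 0.198], [-0.0, -1.0, 0.0]]
```

```bash
python3 -c "
import cv2,numpy as np
a=cv2.imread('pics/w2.png');b=cv2.imread('pics/w3.png');cv2.imwrite('pics/w23.png',cv2.resize(np.vstack([a[100:],b[100:]]),None,fx=.9,fy=.9))"
```

```text
(no output)
```

View pics/w23.png

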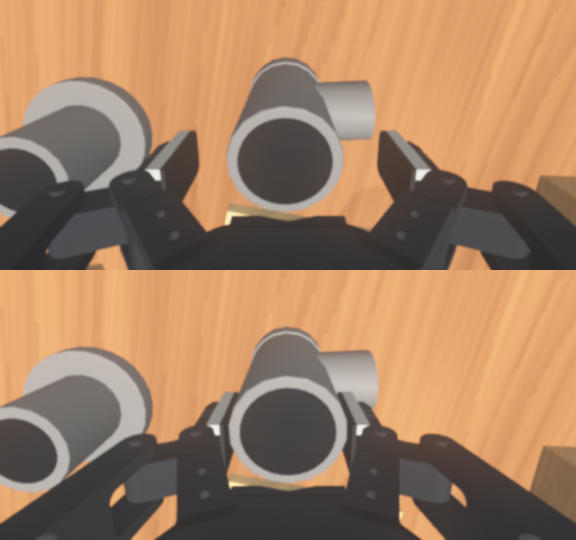

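The tee is gripped at a width of 49 mm (expected 50) and centred between the pads. Lift it and carry it over the valve to the cross at (0.621,0.135).

```bash
python3 -m jog '[[[0,-4,0],0,1],[[0,-10,0],0,1],[[0,-15.5,0],0,1],[[5,-15.5,0],0,1],[[11,-15.5,-0.5],0.1,1],[[17,-15.5,-0.7],0.21,1],[[22,-15.5,-0.9],0.21,1],[[26.2,-15.5,-0.9],0.21,1],[[26.2,-15.5,-0.9],0.21,1],[[26.2,-15.5,-0.9],0.21,1]]' 40; python3 look.py wrist:w4 side:s5
```

```text
clock: 4.58
tcp_pos: [0.6208, 0.1339, 0.406]
orientation: [-1.205, 1.218, -1.216]
contact_force: [-0.3, 1.3, -2.4]
grip_width: 0.0493
t 4.67 tcp [0.6207 0.1351 0.4061] grip 0.0489 F [ 0.5  0.4 -1.9]
[[-0.009, -0.001, 1.0], [-1.0, 0.0, -0.009], [-0.0, -1.0, -0.001]]
```

```bash
python3 -c "
import cv2,numpy as np
a=cv2.imread('pics/w4.png');b=cv2.imread('pics/s5.png');cv2.imwrite('pics/ws45.png',cv2.resize(np.vstack([a[100:],b[:300]]),None,fx=.9,fy=.9))"
```

```text
(no output)
```

View pics/ws45.png

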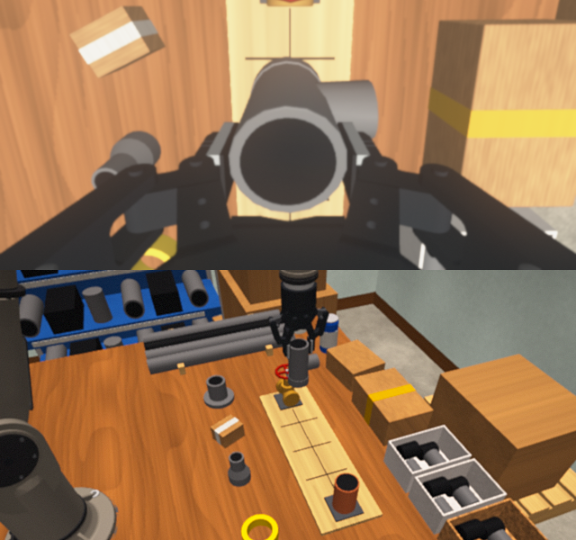

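The tee is held upright with its branch square toward +x, above the valve-side cross. Lower it.

```bash
python3 -m jog '[[[0.1,5,0],0,1],[[0.1,10,0],0,1],[[0.1,12.5,0],0,1],[[0.1,13.5,0],0,1],[[0.1,13.9,0],0,1],[[0.1,13.9,0],0,1],[[0.1,13.9,0],0,1]]' 40; python3 look.py side:s6 top:t6
```

```text
clock: 5.55
tcp_pos: [0.6215, 0.1326, 0.2689]
orientation: [-1.202, 1.216, -1.218]
contact_force: [0.2, 0.3, -1.5]
grip_width: 0.0489
t 5.65 tcp [0.6213 0.1325 0.2686] grip 0.0491 F [-0.9  0.1 -2.3]
[[-0.011, 0.001, 1.0], [-1.0, 0.001, -0.011], [-0.001, -1.0, 0.001]]
```

```bash
python3 -c "
from h import *
a=cv2.imread('pics/s6.png');b=cv2.imread('pics/t6.png');cv2.imwrite('pics/st6.png',np.hstack([crop(a,280,80,100,140,4),crop(b,220,120,100,140,4)]))"
```

```text
(no output)
```

View pics/st6.png

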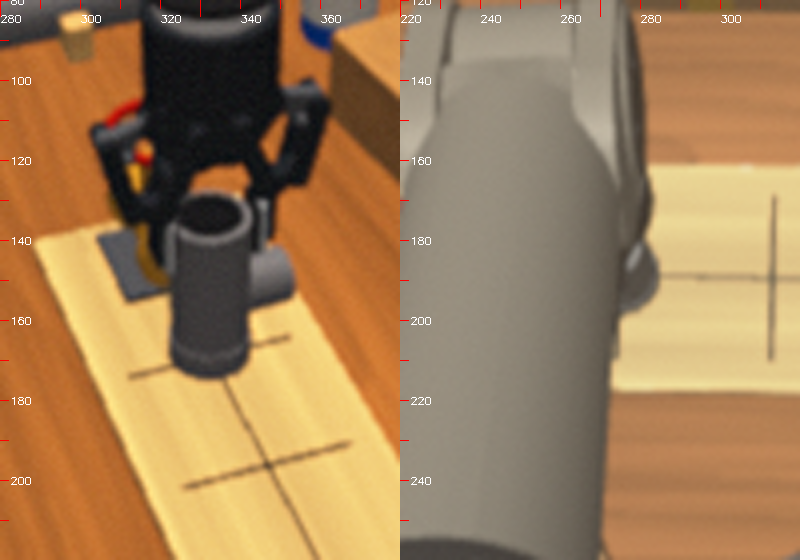

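The tee is over the cross about 4 mm above the board. Lower it by that amount, check the force, then open and rise.

```bash
python3 -m jog '[[[0,0.2,0],0,1],[[0,0.4,0],0,1],[[0,0.4,0],0,1],[[0,0.4,0],0,1]]' 40
```

```text
clock: 6.15
tcp_pos: [0.6211, 0.1325, 0.2641]
orientation: [-1.204, 1.217, -1.217]
contact_force: [-3.2, 0.5, 3.8]
grip_width: 0.0491
```

```bash
python3 -m jog '[[[0,0,0],0,-1],[[0,0,0],0,-1],[[0,0,0],0,-1],[[0,-3,0],0,-1],[[0,-8,0],0,-1],[[0,-14,0],0,-1],[[-4,-14,-4],0,-1],[[-9,-14,-9],0,-1],[[-14,-14,-14],0,-1],[[-19.5,-14,-18.9],0,-1]]' 40
python3 -m jog '[[[0,0,0],0,-1],[[0,0,0],0,-1]]'
python3 look.py top:t7 side:s7 wrist:w7
python3 -c "
from h import *
a=cv2.imread('pics/s7.png');b=cv2.imread('pics/t7.png');c=cv2.imread('pics/w7.png');cv2.imwrite('pics/st7.png',np.hstack([crop(a,280,80,100,140,4),crop(b,210,120,100,140,4)]))"
```

```text
clock: 7.4
tcp_pos: [0.4509, 0.31, 0.4039]
orientation: [-1.203, 1.218, -1.217]
contact_force: [0.6, 0.4, -0.8]
grip_width: 0.0854
clock: 7.65
tcp_pos: [0.4526, 0.3088, 0.4038]
orientation: [-1.204, 1.217, -1.217]
contact_force: [0.8, -1.0, 0.1]
grip_width: 0.0857
t 7.8 tcp [0.4536 0.3076 0.4037] grip 0.0852 F [ 0.2 -0.4  0.3]
[[-0.014, 0.0, 1.0], [-1.0, -0.0, -0.014], [0.0, -1.0, 0.0]]
```

View pics/st7.png

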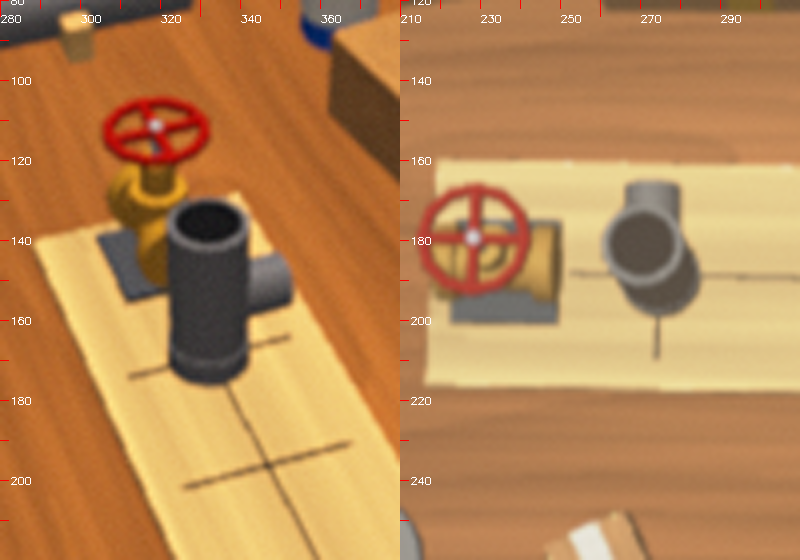

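View pics/w7.png

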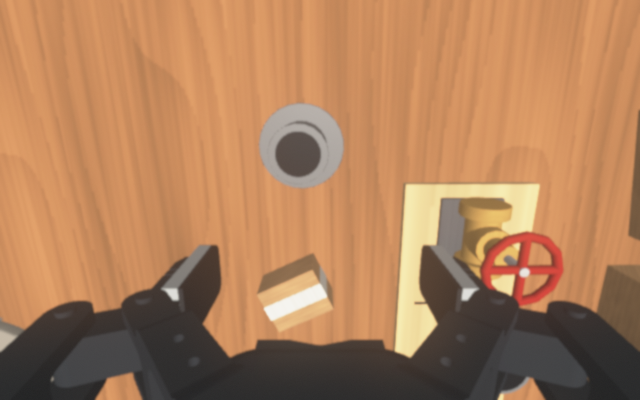

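The tee stands on its cross with its branch square to the line. The flange rim is at (298,154) in the wrist view. The last move stopped short of its target, so recompute.

```bash
python3 - <<'E'
from h import *
import pickle
L=lambda n:pickle.load(open(n+".pkl","rb"))
t=L("t7");s=L("s7");w=L("w7")
p,e=tri([(t,(270.8,181.2)),(s,(332,135.5))]);print("tee",p.round(4),np.round(e,4),atz(t,(270.8,181.2),.122))
F=L("F0")
p,e=tri([(F["top"],(191.3,259.5)),(F["side"],(239.8,123)),(w,(298,154))]);print("fl",p.round(4),np.round(e,4),atz(w,(298,154),.07),atz(w,(301,145.5),.014))
E
```

```text
tee [0.6194 0.1338 0.1231] [0.0014 0.0014] [0.61827099 0.13413552 0.122     ]
fl [0.4336 0.3291 0.0702] [0.0016 0.0011 0.0006] [0.43420626 0.32921431 0.07      ] [0.4340083  0.33047354 0.014     ]
```

```bash
python3 -m jog '[[[-2.2,0,-2],0,-1],[[-2.2,5,-2],0,-1],[[-2.2,10,-2],0,-1],[[-2.2,15,-2],0,-1],[[-2.2,18,-2],0,-1],[[-2.2,19.8,-2],0,-1],[[-2.2,19.8,-2],0,-1],[[-2.2,19.8,-2],0,-1]]' 40
python3 look.py wrist:w8
```

```text
clock: 8.8
tcp_pos: [0.4335, 0.3313, 0.2068]
orientation: [-1.202, 1.217, -1.218]
contact_force: [-0.3, 0.5, -0.5]
grip_width: 0.0855
t 8.85 tcp [0.4334 0.3314 0.207 ] grip 0.0855 F [ 0.2 -0.   0.4]
[[-0.011, 0.002, 1.0], [-1.0, 0.002, -0.011], [-0.002, -1.0, 0.002]]
```

View pics/w8.png

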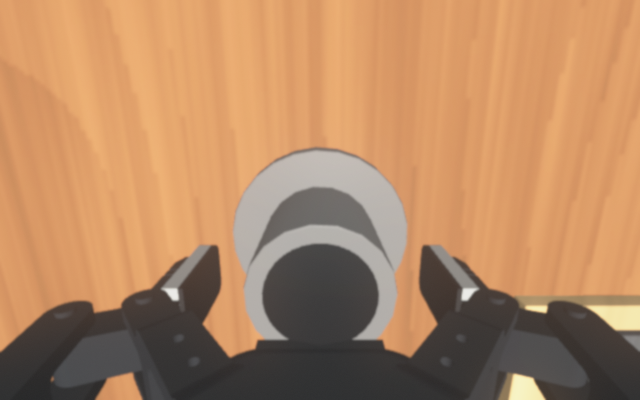

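Centred between the pads. Close and lift.

```bash
python3 -m jog '[[[0,0.2,0],0,1],[[0,0.2,0],0,1],[[0,0.2,0],0,1],[[0,0.2,0],0,1],[[0,0.2,0],0,1],[[0,-3,0],0,1],[[0,-8,0],0,1],[[0,-13,0],0,1],[[0,-16,0],0,1],[[0,-16,0],0,1]]' 50
python3 look.py
```

```text
clock: 10.1
tcp_pos: [0.4332, 0.3314, 0.368]
orientation: [-1.199, 1.217, -1.216]
contact_force: [-0.3, -0.2, -1.4]
grip_width: 0.055
t 10.1 tcp [0.4332 0.3314 0.368 ] grip 0.055 F [-0.3 -0.2 -1.4]
[[-0.011, 0.003, 1.0], [-1.0, 0.004, -0.011], [-0.004, -1.0, 0.003]]
```

```bash
python3 -m jog '[[[5,0,3.3],0,1],[[10,0,6.6],0,1],[[15,0,9.9],0,1],[[20,0,13],0,1],[[25,0,16.5],0,1],[[29.2,0,19],0,1],[[29.2,0,19],0,1],[[29.2,0,19],0,1],[[29.2,0,19],0,1]]'
python3 look.py wrist:w9 side:s9
python3 -c "
import cv2,numpy as np
a=cv2.imread('pics/w9.png');b=cv2.imread('pics/s9.png');cv2.imwrite('pics/ws9.png',cv2.resize(np.vstack([a[100:],b[:300]]),None,fx=.9,fy=.9))"
```

```text
clock: 11.22
tcp_pos: [0.6189, 0.0388, 0.3647]
orientation: [-1.206, 1.217, -1.214]
contact_force: [-0.3, 0.5, -1.9]
grip_width: 0.0551
t 11.32 tcp [0.6191 0.0386 0.3653] grip 0.0552 F [-1.   0.2 -2.5]
[[-0.009, -0.001, 1.0], [-1.0, 0.001, -0.009], [-0.001, -1.0, -0.001]]
```

View pics/ws9.png

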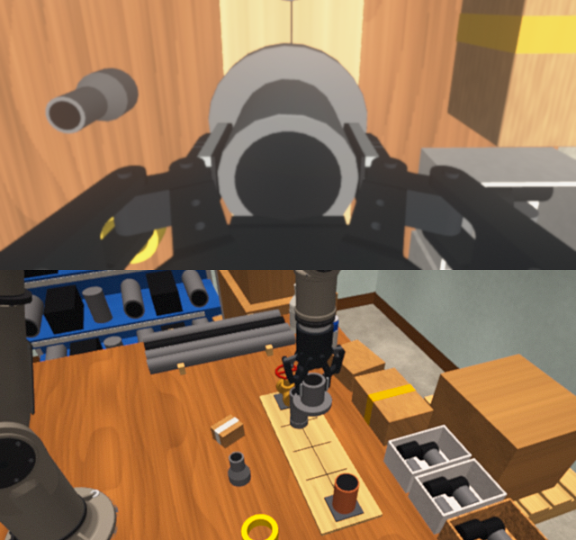

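The flange is held level above the middle cross. Lower it to contact.

```bash
python3 -m jog '[[[0.1,5,0.1],0,1],[[0.1,10,0.1],0,1],[[0.1,13,0.1],0,1],[[0.1,14,0.1],0,1],[[0.1,14.4,0.1],0,1],[[0.1,14.4,0.1],0,1],[[0.1,14.6,0.1],0,1],[[0.1,14.8,0.1],0,1],[[0.1,14.8,0.1],0,1]]'
python3 look.py side:s10
```

```text
clock: 12.45
tcp_pos: [0.6205, 0.0361, 0.2178]
orientation: [-1.204, 1.217, -1.217]
contact_force: [0.3, -0.0, -3.2]
grip_width: 0.0546
t 12.5 tcp [0.6205 0.0361 0.2178] grip 0.0548 F [ 0.6  0.8 -2. ]
[[-0.011, 0.0, 1.0], [-1.0, 0.0, -0.011], [-0.0, -1.0, 0.0]]
```

```bash
python3 -m jog '[[[-0.1,0.1,0],0,1],[[-0.1,0.2,0],0,1],[[-0.1,0.2,0],0,1]]'
python3 look.py side:s10
python3 -c "
from h import *
cv2.imwrite('pics/s10c.png',crop(cv2.imread('pics/s10.png'),280,80,140,140,4))"
```

```text
clock: 12.88
tcp_pos: [0.6206, 0.037, 0.2166]
orientation: [-1.203, 1.218, -1.217]
contact_force: [-3.2, 0.2, 7.2]
grip_width: 0.0549
t 12.93 tcp [0.6206 0.037  0.2166] grip 0.0552 F [-3.8  0.1  7.1]
[[-0.011, 0.0, 1.0], [-1.0, 0.001, -0.011], [-0.001, -1.0, 0.0]]
```

View pics/s10c.png

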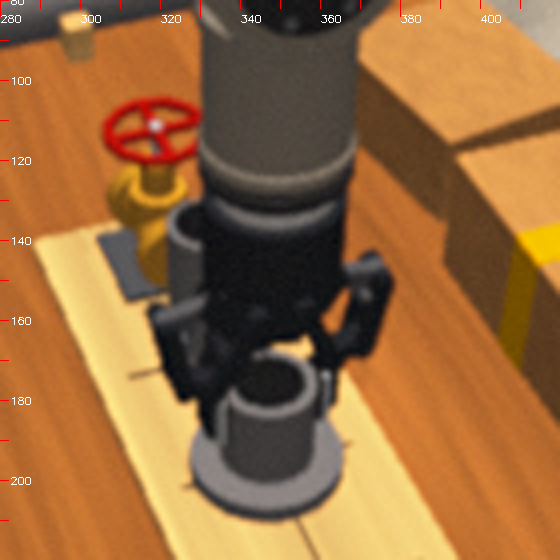

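The flange is seated, with contact at 7 N. Release, rise and go over to the coupling.

```bash
python3 -m jog '[[[0,0,0],0,-1],[[0,0,0],0,-1],[[0,0,0],0,-1],[[0,-3,0],0,-1],[[0,-8,0],0,-1],[[0,-13,0],0,-1],[[0,-18,0],0,-1],[[6,-18,0],0,-1],[[12,-18,0],0,-1],[[18,-18,0],0,-1]]'
python3 -m jog '[[[6,0,-0.5],0,-1],[[12,0,-1],0,-1],[[18,0,-1.5],0,-1],[[23,0,-2],0,-1],[[26,0,-2.2],0,-1],[[26,0,-2.2],0,-1],[[26,0,-2.2],0,-1]]'
python3 look.py top:t11 side:s11 wrist:w11
python3 -c "
from h import *
a=cv2.imread('pics/s11.png');b=cv2.imread('pics/t11.png');cv2.imwrite('pics/st11.png',np.hstack([crop(a,290,120,100,140,4),crop(b,240,120,100,140,4)]))"
```

```text
clock: 14.18
tcp_pos: [0.6183, -0.1444, 0.3959]
orientation: [-1.204, 1.216, -1.217]
contact_force: [1.6, 0.4, -0.7]
grip_width: 0.0854
clock: 15.05
tcp_pos: [0.5941, -0.4017, 0.3953]
orientation: [-1.204, 1.217, -1.216]
contact_force: [0.0, -0.1, 0.1]
grip_width: 0.0855
t 15.2 tcp [ 0.5945 -0.401   0.3956] grip 0.0855 F [ 0.6 -0.2  0.3]
[[-0.009, 0.0, 1.0], [-1.0, 0.001, -0.009], [-0.001, -1.0, 0.0]]
```

View pics/st11.png

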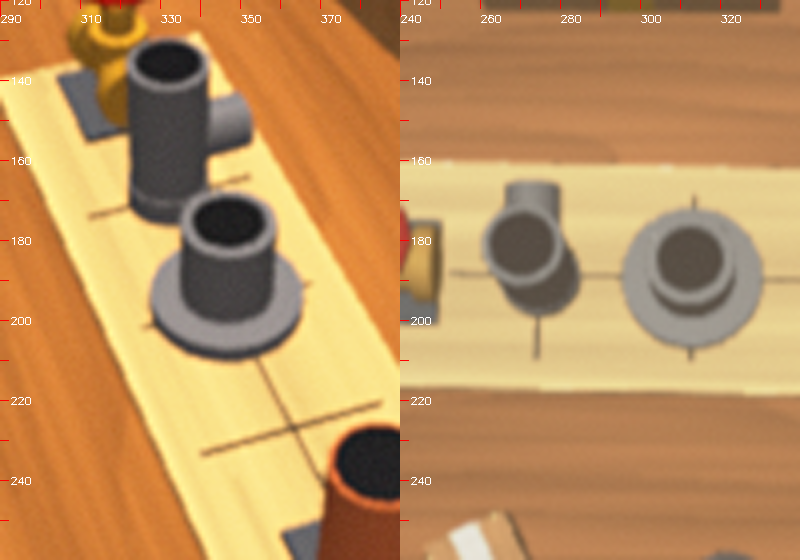

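View pics/w11.png

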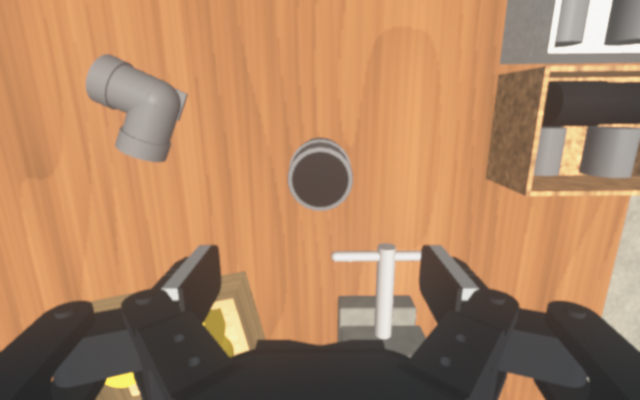

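The flange stands on the middle cross. The coupling rim is at (320,179) in the wrist view.

```bash
python3 - <<'E'
from h import *
import pickle
L=lambda n:pickle.load(open(n+".pkl","rb"))
t=L("t11");s=L("s11");w=L("w11");F=L("F0")
p,e=tri([(t,(312.5,184.5)),(s,(347,175.5))]);print("flange top",p.round(4),np.round(e,4))
p,e=tri([(F["top"],(489.3,196.5)),(F["side"],(432.8,353.8)),(w,(320,179))]);print("coup",p.round(4),np.round(e,4),atz(w,(320,179),.09))
for n,a,b in[("c1",(275.2,188.8),(332.5,169)),("c2",(313,189.5),(347.2,196)),("c3",(351.2,190.5),(363.2,226.5))]:
    print(n,tri([(F["top"],a),(F["side"],b)])[0].round(4))
E
```

```text
flange top [0.6199 0.0356 0.0823] [0.0006 0.0006]
coup [ 0.5946 -0.3965  0.088 ] [0.0014 0.001  0.0005] [ 0.59496825 -0.39641021  0.09      ]
c1 [0.6213 0.1347 0.0141]
c2 [0.6213 0.0357 0.0132]
c3 [ 0.6197 -0.0641  0.0142]
```

```bash
python3 -m jog '[[[-0.4,5,0],0,-1],[[-0.4,10,0],0,-1],[[-0.4,14,0],0,-1],[[-0.4,16.5,0],0,-1],[[-0.4,17,0],0,-1],[[-0.4,17,0],0,-1],[[-0.4,17,0],0,-1]]' 40
python3 look.py wrist:w12
python3 -m jog '[[[0,0,0],0,1],[[0,0,0],0,1],[[0,0,0],0,1],[[0,0,0],0,1],[[0,0,0],0,1]]' 40
```

```text
clock: 16.08
tcp_pos: [0.5943, -0.3989, 0.2274]
orientation: [-1.203, 1.215, -1.219]
contact_force: [-1.2, -0.2, 1.3]
grip_width: 0.0853
t 16.12 tcp [ 0.5942 -0.3989  0.2273] grip 0.0854 F [0.  0.  0.3]
[[-0.011, 0.002, 1.0], [-1.0, -0.001, -0.011], [0.001, -1.0, 0.002]]
clock: 16.75
tcp_pos: [0.5939, -0.3988, 0.2265]
orientation: [-1.204, 1.216, -1.218]
contact_force: [-1.2, 0.4, 5.6]
grip_width: 0.0554
```

View pics/w12.png

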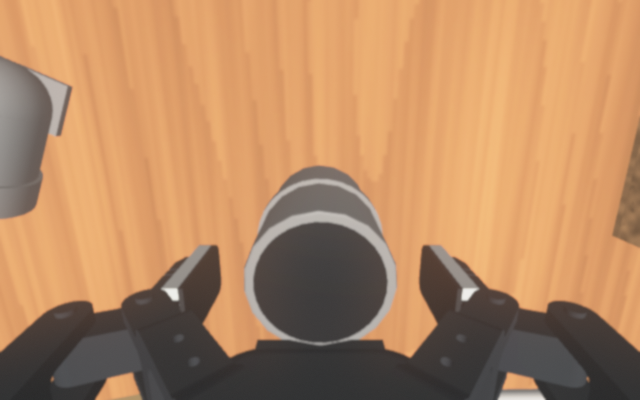

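Gripped at 55 mm. Lift and carry over the stub to the third cross, about (0.6195,-0.064).

```bash
python3 -m jog '[[[0,-5,0],0,1],[[0,-10,0],0,1],[[0,-15,0],0,1],[[-6,-15,0.4],0,1],[[-12,-15,0.8],0,1],[[-18,-15,1.2],0,1],[[-24,-15,1.6],0,1],[[-29,-15,2],0,1],[[-33.3,-15,2.2],0,1],[[-33.3,-15,2.2],0,1]]'
python3 -m jog '[[[0,0,0],0,1],[[0,0,0],0,1]]'
python3 look.py side:s13
```

```text
clock: 18.0
tcp_pos: [0.6197, -0.0606, 0.3748]
orientation: [-1.207, 1.214, -1.209]
contact_force: [0.5, -0.6, -1.2]
grip_width: 0.055
clock: 18.25
tcp_pos: [0.6191, -0.0678, 0.3757]
orientation: [-1.203, 1.219, -1.22]
contact_force: [-0.3, -0.3, -1.2]
grip_width: 0.0553
t 18.3 tcp [ 0.6191 -0.0677  0.3757] grip 0.0553 F [-0.6  0.2 -1.2]
[[-0.014, -0.0, 1.0], [-1.0, -0.001, -0.014], [0.001, -1.0, -0.0]]
```

View pics/s13.png

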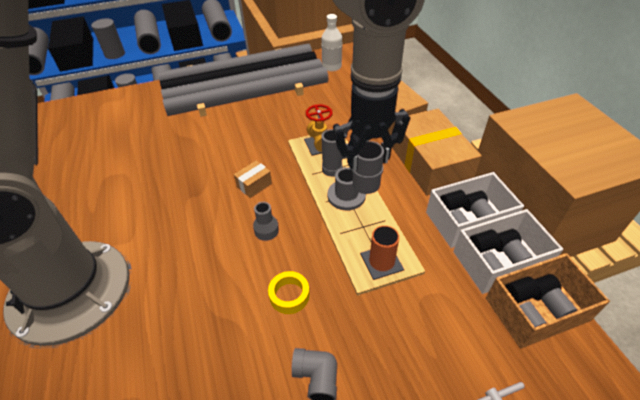

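The coupling is held upright above the third cross, with its foot at about 0.149. Lower it.

```bash
python3 -m jog '[[[-0.1,5,0],0,1],[[-0.1,10,0],0,1],[[-0.1,12.5,0],0,1],[[-0.1,13.3,0],0,1],[[-0.1,13.3,0],0,1],[[-0.1,13.5,0],0,1],[[-0.1,13.6,0],0,1],[[-0.1,13.7,0],0,1],[[-0.1,13.7,0],0,1]]'
```

```text
clock: 19.42
tcp_pos: [0.6194, -0.0648, 0.2389]
orientation: [-1.204, 1.217, -1.217]
contact_force: [-0.2, 0.6, -1.8]
grip_width: 0.055
```

```bash
python3 -m jog '[[[0.1,0.1,0],0,1],[[0.1,0.2,0],0,1],[[0.1,0.2,0],0,1]]'; python3 look.py side:s14
python3 -c "
from h import *
cv2.imwrite('pics/s14c.png',crop(cv2.imread('pics/s14.png'),290,120,140,160,4)[:600])"
```

```text
clock: 19.8
tcp_pos: [0.6196, -0.0655, 0.2383]
orientation: [-1.203, 1.218, -1.216]
contact_force: [-3.4, 1.9, 12.8]
grip_width: 0.0552
t 19.85 tcp [ 0.6196 -0.0656  0.2384] grip 0.055 F [-3.6  3.4 13.4]
[[-0.011, 0.0, 1.0], [-1.0, 0.002, -0.011], [-0.002, -1.0, 0.0]]
```

View pics/s14c.png

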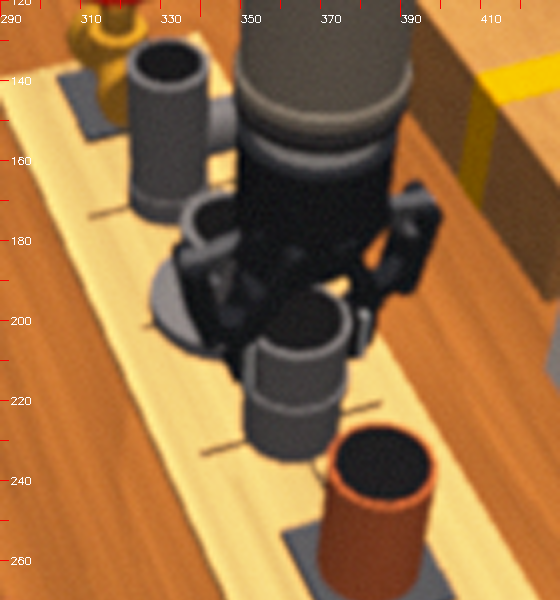

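Seated. Release, rise and go over the reducer.

```bash
python3 -m jog '[[[0,0,0],0,-1],[[0,0,0],0,-1],[[0,0,0],0,-1],[[0,-4,0],0,-1],[[0,-9,0],0,-1],[[0,-14,0],0,-1],[[0,-15,0],0,-1],[[-2,-15,-5],0,-1],[[-4,-15,-10],0,-1],[[-6,-15,-15],0,-1]]'
python3 -m jog '[[[-1.3,0,-5],0,-1],[[-1.3,0,-5.4],0,-1],[[-1.3,0,-5.4],0,-1],[[-1.3,0,-5.4],0,-1],[[-1.3,0,-5.4],0,-1]]'
python3 look.py top:t15 side:s15 wrist:w15
python3 -c "
from h import *
a=cv2.imread('pics/s15.png');b=cv2.imread('pics/t15.png');cv2.imwrite('pics/st15.png',np.hstack([crop(a,300,150,100,140,4),crop(b,280,120,100,140,4)]))"
```

```text
clock: 21.1
tcp_pos: [0.4682, -0.0036, 0.3856]
orientation: [-1.206, 1.218, -1.217]
contact_force: [-0.2, 1.5, 0.6]
grip_width: 0.0856
clock: 21.72
tcp_pos: [0.417, 0.0091, 0.3866]
orientation: [-1.204, 1.218, -1.219]
contact_force: [0.3, -1.2, -0.2]
grip_width: 0.0853
t 21.88 tcp [0.4166 0.0092 0.3866] grip 0.0854 F [-0.2  0.5 -0.5]
[[-0.012, -0.0, 1.0], [-1.0, -0.0, -0.012], [0.0, -1.0, -0.0]]
```

View pics/st15.png

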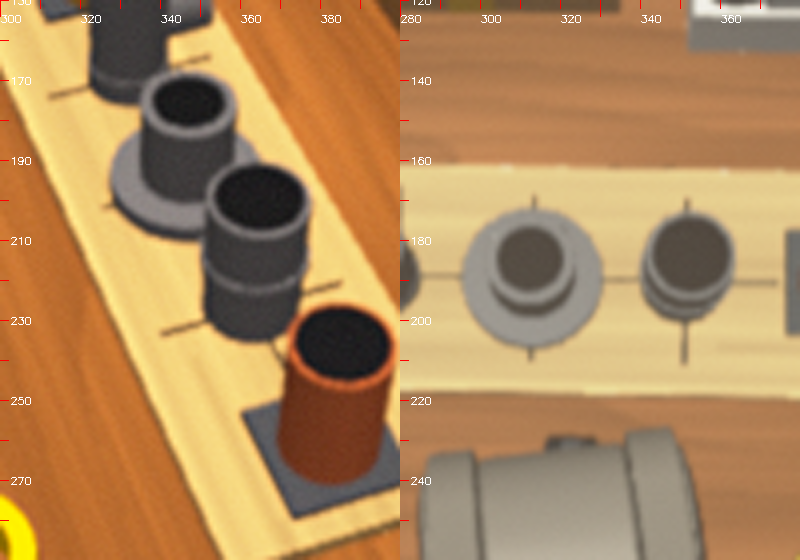

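View pics/w15.png

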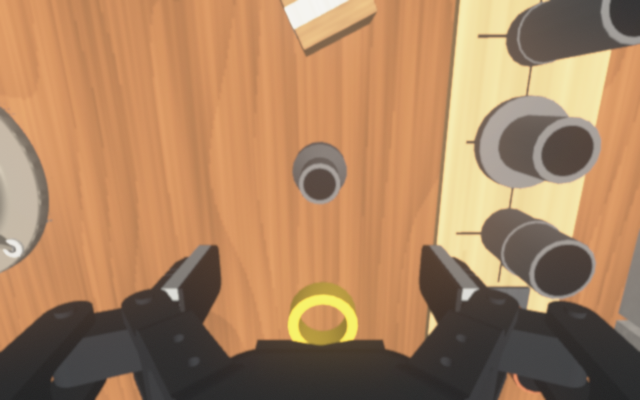

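The coupling stands on its cross with its top rim at (352.8,183.5). The wrist view shows the reducer rim at (320,182) and the flange rim at (566,149).

```bash
python3 - <<'E'
from h import *
import pickle
L=lambda n:pickle.load(open(n+".pkl","rb"))
t=L("t15");s=L("s15");w=L("w15");F=L("F0");t1=L("t11");s1=L("s11")
p,e=tri([(t,(352.8,183.5)),(s,(365.2,199.8)),(w,(559,268))]);print("coup top",p.round(4),np.round(e,4))
p,e=tri([(F["top"],(322,268.5)),(F["side"],(262.8,208)),(w,(320,182))]);print("red",p.round(4),np.round(e,4),atz(w,(320,182),.08))
p,e=tri([(t1,(312.5,184.5)),(s1,(347,175.5)),(w,(566,149))]);print("fl",p.round(4),np.round(e,4),atz(w,(566,149),.082))
# stub foot: z .012+.003?
print("stub",tri([(F["top"],(394.8,184)),(F["side"],(385.5,235.5))]))
E
```

```text
coup top [ 0.6202 -0.0628  0.1005] [0.001  0.0016 0.0007]
red [0.4162 0.0098 0.0787] [0.0021 0.0013 0.0008] [0.41704385 0.0102341  0.08      ]
fl [0.6201 0.0358 0.0823] [0.0008 0.0005 0.0005] [0.62077643 0.03598576 0.082     ]
stub (array([ 0.61944401, -0.16409543,  0.10316781]), [np.float64(0.0008488929000990885), np.float64(0.0008488929000992085)])
```

```bash
python3 -m jog '[[[-0.1,5,0],0,-1],[[-0.1,10,0],0,-1],[[-0.1,14,0],0,-1],[[-0.1,16,0],0,-1],[[-0.1,16.4,0],0,-1],[[-0.1,16.4,0],0,-1],[[-0.1,16.4,0],0,-1]]' 30
python3 look.py wrist:w16
```

```text
clock: 22.75
tcp_pos: [0.4167, 0.0104, 0.2236]
orientation: [-1.202, 1.216, -1.218]
contact_force: [-0.3, -0.9, 0.2]
grip_width: 0.0855
t 22.8 tcp [0.4167 0.0104 0.2236] grip 0.0853 F [-0.2  0.5  0.2]
[[-0.011, 0.002, 1.0], [-1.0, 0.001, -0.011], [-0.001, -1.0, 0.002]]
```

View pics/w16.png

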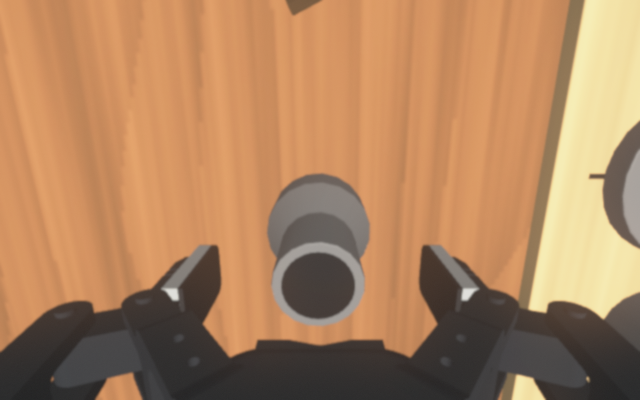

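Centred. Close and lift.

```bash
python3 -m jog '[[[0,0,0],0,1],[[0,0,0],0,1],[[0,0,0],0,1],[[0,0,0],0,1],[[0,0,0],0,1],[[0,0,0],0,1]]' 30
python3 -m jog '[[[0,-5,0],0,1],[[0,-11,0],0,1],[[0,-17,0],0,1],[[0,-22,0],0,1],[[0,-22,0],0,1],[[0,-22,0],0,1]]' 30
python3 look.py wrist:w17 side:s17
```

```text
clock: 23.55
tcp_pos: [0.4163, 0.0104, 0.223]
orientation: [-1.204, 1.217, -1.217]
contact_force: [-1.6, 0.0, 5.0]
grip_width: 0.0345
clock: 24.3
tcp_pos: [0.4156, 0.0103, 0.4418]
orientation: [-1.205, 1.218, -1.216]
contact_force: [-0.4, -0.4, -1.5]
grip_width: 0.0347
t 24.4 tcp [0.4156 0.0103 0.4411] grip 0.0347 F [ 0.   0.2 -0.7]
[[-0.011, -0.003, 1.0], [-1.0, -0.001, -0.011], [0.001, -1.0, -0.003]]
```

View pics/w17.png

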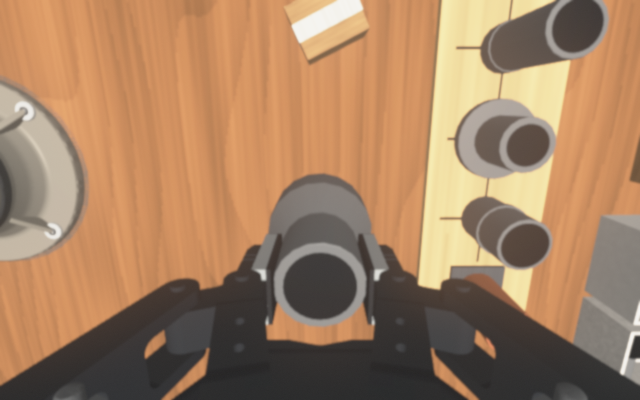

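The reducer is held straight. Move it above the flange at (0.6203,0.0358).

```bash
python3 -m jog '[[[-0.7,0,5],0,1],[[-1.4,0,10],0,1],[[-2.1,0,15],0,1],[[-2.6,0,19],0,1],[[-2.7,0,20.4],0,1],[[-2.7,0,20.4],0,1],[[-2.7,0,20.4],0,1]]'
python3 -m jog '[[[0,4,0],0,1],[[0,8,0],0,1],[[0,11,0],0,1],[[0,12.2,0],0,1],[[0,12.2,0],0,1],[[0,12.2,0],0,1],[[0,12.2,0],0,1]]'
python3 look.py side:s18 wrist:w18
python3 -c "
from h import *
cv2.imwrite('pics/s18c.png',crop(cv2.imread('pics/s18.png'),280,100,140,140,4))"
```

```text
clock: 25.28
tcp_pos: [0.6194, 0.0345, 0.4421]
orientation: [-1.205, 1.219, -1.217]
contact_force: [-0.9, -0.1, -0.7]
grip_width: 0.0346
clock: 26.15
tcp_pos: [0.6209, 0.035, 0.322]
orientation: [-1.202, 1.216, -1.218]
contact_force: [-0.5, 0.1, -1.0]
grip_width: 0.0347
t 26.25 tcp [0.6207 0.0351 0.3215] grip 0.0343 F [ 0.2 -0.  -1.5]
[[-0.011, 0.001, 1.0], [-1.0, 0.0, -0.011], [-0.0, -1.0, 0.001]]
```

View pics/s18c.png

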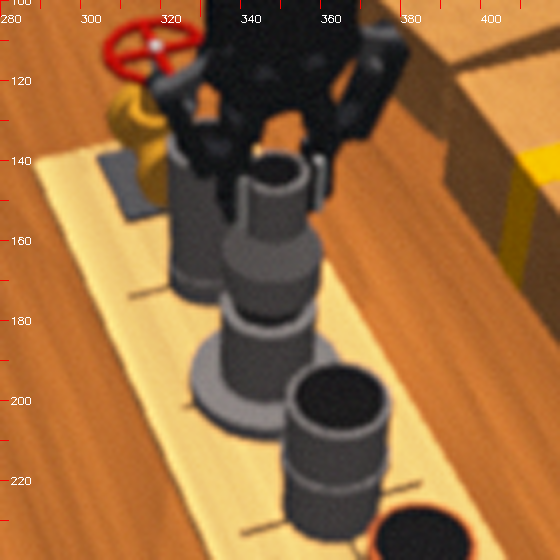

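View pics/w18.png

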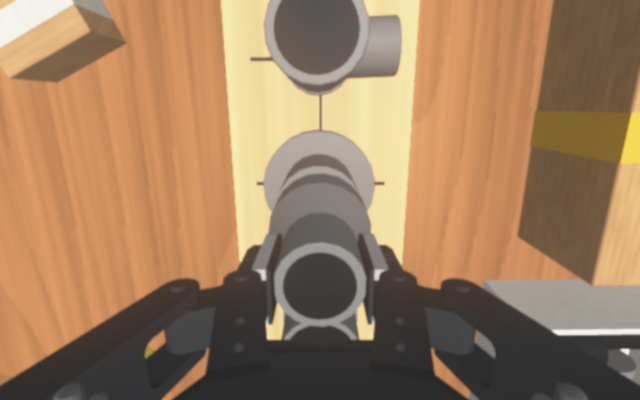

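The reducer is aligned with the flange in both views to within about 1 mm. Lower the last 16 mm gently.

```bash
python3 -m jog '[[[-0.1,0.7,0],0,1],[[-0.1,1.2,0],0,1],[[-0.1,1.5,0],0,1],[[-0.1,1.6,0],0,1],[[-0.1,1.7,0],0,1],[[-0.1,1.7,0],0,1],[[-0.1,1.7,0],0,1]]'
```

```text
clock: 27.12
tcp_pos: [0.6204, 0.0359, 0.3051]
orientation: [-1.203, 1.218, -1.216]
contact_force: [-6.0, -0.0, 11.9]
grip_width: 0.0343
```

```bash
python3 -m jog '[[[0,-0.1,0],0,1],[[0,-0.1,0],0,1],[[0,-0.1,0],0,-1],[[0,-0.1,0],0,-1],[[0,-0.1,0],0,-1],[[0,-0.1,0],0,-1],[[0,-4,0],0,-1],[[0,-9,0],0,-1],[[0,-13,0],0,-1]]'
python3 -m jog '[[[-0.5,0,-5],0,-1],[[-1,0,-11],0,-1],[[-1,0,-17],0,-1],[[-1,0,-19],0,-1],[[-1,0,-19],0,-1],[[-1,0,-19],0,-1]]'
python3 look.py side:s19 wrist:w19 top:t19
python3 -c "
from h import *
a=cv2.imread('pics/s19.png');b=cv2.imread('pics/t19.png');cv2.imwrite('pics/st19.png',np.hstack([crop(a,300,110,100,140,4),crop(b,270,120,100,140,4)]))"
```

```text
clock: 28.25
tcp_pos: [0.6206, 0.0359, 0.4357]
orientation: [-1.203, 1.217, -1.218]
contact_force: [0.5, 0.2, 0.1]
grip_width: 0.0855
clock: 29.0
tcp_pos: [0.4314, 0.0482, 0.4341]
orientation: [-1.203, 1.217, -1.218]
contact_force: [0.5, 0.6, 0.5]
grip_width: 0.0853
t 29.15 tcp [0.4315 0.0482 0.4337] grip 0.0855 F [ 0.9 -0.5  0.5]
[[-0.012, 0.0, 1.0], [-1.0, -0.001, -0.012], [0.001, -1.0, 0.0]]
```

View pics/st19.png

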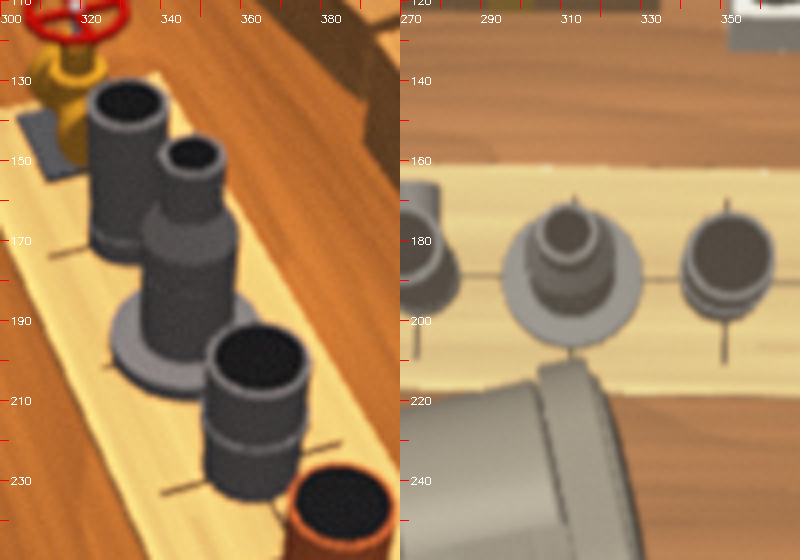

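View pics/w19.png

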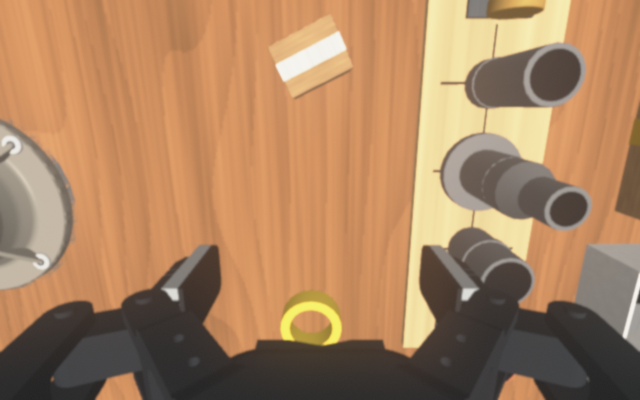

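View pics/t19.png

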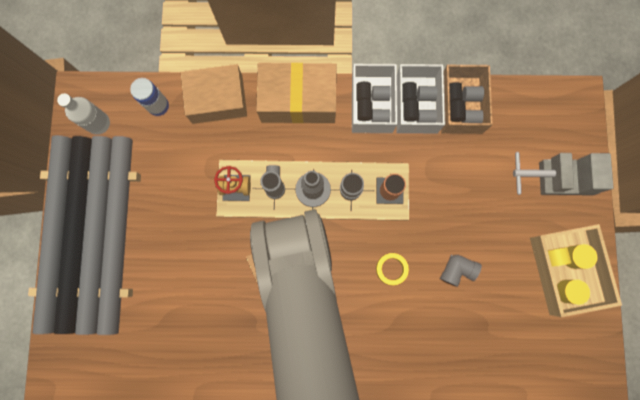

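The stack is flush and upright, and the carton, tape and elbow look undisturbed. One numeric check before handing in.

```bash
python3 - <<'E'
from h import *
import pickle
L=lambda n:pickle.load(open(n+".pkl","rb"))
t=L("t19");s=L("s19");w=L("w19")
print("red top",tri([(t,(311.75,178.2)),(s,(347.8,148.5)),(w,(567,207))]))
print("tee top",tri([(s,(331.8,135.3)),(w,(555,73))]))
from bench import hand_in
hand_in()
E
```

```text
red top (array([0.61925818, 0.0353837 , 0.16297601]), [np.float64(0.0012843355197273002), np.float64(0.0008112987652139463), np.float64(0.0006828690999415834)])
tee top (array([0.62103209, 0.13518416, 0.12276964]), [np.float64(0.0002559798351992951), np.float64(0.0002559798351993303)])
the job is handed in; nothing more can be done
```

The job is done and handed in at about 29 s of the 112 s allowed. The tee, flange adaptor and coupling stand on their crosses, and the reducer stands on the flange adaptor. The gripper is open and clear of everything. No verdict was reported, so the table gives my own last camera measurements.

| Fitting | Measured position x, y (m) | Target x, y (m) | Top height (m) | Expected top (m) |
|---|---|---|---|---|
| Tee | 0.620, 0.134 | 0.621, 0.135 | 0.123 | 0.122 |
| Flange adaptor | 0.620, 0.036 | 0.621, 0.036 | 0.082 | 0.082 |
| Coupling | 0.620, -0.063 | 0.620, -0.064 | 0.1005 | 0.102 |
| Reducer | 0.619, 0.035 | 0.620, 0.036 (flange axis) | 0.163 | 0.162 |

- **Tee:** its branch was about 0.2 rad off square at the start. I turned the tee while carrying it, and the pictures show the branch square to the line.
- **Coupling:** it measures about 101 mm from the stub.
- **Bystanders:** nothing touched the elbow, tape or carton. They look unmoved in the pictures, but I did not measure them.
- **Disagreements:** the camera views differed by up to 2.5 mm, consistent with the stated calibration. One carrying move stopped about 30 mm short in free air and was corrected before the grasp.

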